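Load the spring scale to its mark and shut the draught guard

ROBOT

A 7-joint arm with a two-finger parallel gripper is mounted at the origin on the work surface. World frame = base frame: x ahead of the robot, y to its left, z up, the work surface at z = 0. Lengths are in mm, angles in rad, forces in N, time in s.
With the tool pointing down it reaches from about 400 to 850 mm from the base axis. Payload 4.5 kg.
Tool frame: the origin (TCP) lies midway between the tips of the shut fingers; the grasp point (between the pads) lies behind it (tcp_to_grasp is the z of the grasp point in the tool frame, in mm); z points along the fingers, y is the line along which they close (so a half turn about z gives the same grasp; the last joint's range is limited). The gripper opens to 88 mm and grips with 3 to 60 N. Pads are 18 mm wide; open, the fingers measure 123 mm over their backs; the gripper's body (75 mm by 187 mm) begins 45 mm behind the grasp point.
Start: joints at [1.235, 0.689, -0.195, 1.565, 0.157, 0.902, -0.215], TCP at [225.923, -582.763, 238.743] pointing down, gripper open.
Joint ranges: [-3.01, 3.01], [-0.46, 2.08], [-1.47, 1.51], [0.13, 2.56], [-1, 4.14], [0.04, 2.09], [-2.66, 2.66]. Speed limits (rad/s): [2.57, 2.57, 3.14, 3.14, 3.14, 3.14, 3.14].

INTERFACE

Orientations are given as a rotation vector (axis times angle).
In Python, from station import read_state, camera, camera_params, job_done, boxes_of, silhouettes, landmark_of, tcp_to_grasp gives the robot as it stands.
- The arm moves only by the shell command python3 -m handwheel 'ROWS'. ROWS is JSON, one flat list of numbers, 7 for each row, row after row: the shift along the tool's x, y, z in mm, then the turn, a rotation vector about the tool's x, y, z in rad, then the opening in per cent of the stroke, from 0 (shut) to 100 (fully open). In form: [tx, ty, tz, rx, ry, rz, gripper, tx, ty, tz, rx, ry, rz, gripper, ...]. A call has 1 to 20 rows; each row is the pose to reach, as a shift and turn from the pose commanded when the call began, along the tool's axes at that moment; what a row does not reach only later rows make up. A row lasts 1/12 s, in which the tool goes at most 41.7 mm and 7.16 degrees, less where a joint would pass 70% of its speed; a pose out of reach is approached as far as the arm can. A call with a gripper value outside its range is refused whole. The fingers move at their own pace and stop on an object; the grip force is fixed at half the most. Time passes only in rows, so rows that repeat a pose let the fingers close. It gives the time, the measured TCP pose, the force, the opening and the grip force at its end, in the units of the state.
- read_state(): the state, without advancing time (a new reading comes with each control period).
- camera(name): name is "scene" or "top" or "wrist"; returns the picture (400x640x3 uint8, blue, green, red); there is no depth.
- camera_params(name): a dict with "fx", "fy", "cx", "cy" (pixels), "k1" (the pictures are not rectified: a ray, as slopes to the right and down, at radius r is drawn at 1 + k1 r^2 times it, then the intrinsics apply), "extrinsics" (4x4, takes a point from camera to world coordinates). Camera axes: x right, y up, looking along -z (the intrinsics and any distortion apply to the point x, -y, -z); pixel columns grow to the right and rows downward; lengths in mm; the calibration is good to about 2 mm. A picture is of the moment at which its call begins: read the wrist's pose just before it. camera_params takes no time and is no camera call; for the wrist camera it gives the pose at the moment of the call.
- job_done(): hands the job in; it is judged then, once.
Trained networks look in the newest picture that a camera, given by its name, has taken for a name from the list of things; names that differ only in an ending like _2 or _b are one class to them, and where a whole thing is asked for, a point or a joint stands for the part that bears it (a point fixed in the world has none). Each returns a list of dicts, best first, with "confidence" (0 to 1); they miss things now and then, are a little off and sometimes report something else, mostly with a low value. They report only what shows in the picture. A call takes as long as a camera call.
- boxes_of(label, camera): "centre" ([column, row] in pixels, amid what is visible of it).
- silhouettes(label, camera): "mask" (400x640 bool, what is visible of it) and "centre" ([column, row] in pixels, amid what is visible of it).
- landmark_of(label, camera): "centre" ([column, row] in pixels: a listed point, or the origin of a listed thing).
The state is a dict: "time_s": time; "joint_positions": joint angles; "joint_vel": joint speeds; "effort": joint torques, N m; "eef_pos": TCP position; "tcp_rot": TCP orientation; "wrist_force": force on the tool from outside, world axes, zero at the start; "torque": the same for the moment, N m; "gripper_width": opening from 0.0 (shut) to 1.0 (fully open); "grasp_force": force on a finger pad.
Only numpy, scipy, OpenCV 4.12 (cv2) and the standard library are available. Lean on these libraries where they do the work, as an engineer would, in place of code of your own. Each camera call takes 0.05 s, during which the arm holds its last target. There are 200 camera calls.

TASK

A sample jar stands on the pan of the spring scale: take steel weights out of the sloping carrier and stand them upright and gently on the pan beside the jar until the pointer rests between the two ticks of the gauge, leaving any weight that is not needed in the carrier. Then push the side door of the clear draught guard fully shut so that it seats on its catch. Leave the jar standing on the pan and do not disturb the beaker, dish and torch nearby.

Things in the scene. Friction and masses are not known exactly. Their poses are not given: they have to be found in the camera images.
- scale: Fixed spring scale: grey base 280 x 280 x 30 mm with a low guard of 4 mm clear panels, top edges at 130 mm, open at the top; the panels stand 125 mm from the centre. Origin: centre of the underside on the bench. Axes: x towards the gauge side (away from the robot), y to the side away from the door; the door side is -y.
- pan (a joint): Sinking of the square steel pan (190 x 190 mm, rim 4 mm high) on its spring, m: 0 = empty, when its top is 115 mm above the bench; grows as it sinks; stops at 0.075. A large weight sinks it about 16 mm, the small one about 8 mm (both within 5 percent), in proportion. The pointer is at the middle of the ticks at 0.050.
- pan_top (a point): Centre of the pan's upper face; moves with the pan; axes as the scale's.
- pointer (a point): The pan's dark pointer, level with the pan's top, 160 mm from the pan's centre on the scale's x side, reaching through a slot of the guard; moves with the pan.
- mark (a point): Point on the fixed white gauge strip midway between its two black ticks; the ticks' inner edges are 6 mm above and below it. The pointer's height must rest between them.
- door (a joint): Angle of the guard's side door, rad: 0 = shut on its stop, grows as it swings outwards (up to 1.4). A sprung ball catch must be passed between about 0.07 and 0.03, after which it holds the door at 0. The door otherwise stays where it is left.
- door_hinge (a point): On the door's vertical hinge line, at mid height of the door (81 mm above the bench), at the end of the scale's -y side that is far from the robot.
- door_edge (a point): On the door's free vertical edge, mid height. The door is a clear panel in a thin aluminium frame, 250 mm long, 34 to 128 mm above the bench, 10 mm thick; the line from hinge to edge is its mid plane. It is pushed on its outer face (away from the pan) near the free edge.
- carrier: White weight carrier, 240 mm wide (y). Three places (y = -72, 0, 72 mm) on a tray sloping 35 degrees lean the weights towards the robot (-x), undersides 45 mm above the bench; lip 9 mm. A 14 mm carrying bar along y, 178 mm up at x = -4 mm, blocks an upright gripper: lean the tool along the stems. Its posts (y = -125, 125 mm) stand behind the tray. Origin: on the bench under the tray's middle.
- large1: Large steel weight, about 0.44 kg: round foot 44 mm across and 24 mm high, then a plain round stem 22 mm across up to 76 mm. Origin: centre of the underside; z up along the stem. Starts leaning 35 degrees in the carrier.
- large2: A second large weight, the same as large1.
- small: Small steel weight, about 0.22 kg: round foot 44 mm across and 10 mm high, then a plain round stem 18 mm across up to 62 mm. Origin: centre of the underside; z up along the stem. Starts leaning 35 degrees in the carrier.
- jar: Closed amber sample jar, 66 mm across, 72 mm high, of unknown weight, standing on the +x +y quarter of the pan (about 45, 45 mm from its centre). Origin: centre of the underside, z up. Stays there.
- beaker: Bystander: glass beaker, 70 mm across, 60 mm high; origin at its underside.
- dish: Bystander: closed clear dish, 90 mm across, 16 mm high; origin at its underside.
- torch: Bystander: lying aluminium torch, 145 mm long along its x, 34 mm thick; origin at its underside.

How it is judged (in metres and radians):
On the way, in this order (a step that is already met when the one before it is completed fails the run):
1. jar and weights stand on the pan, let go, and the pointer rests between the two ticks while the side door is still open (z of pointer in the frame of mark between -0.0065 and 0.0065 m and velocity of joint pan between -0.01 and 0.01 m/s and ((x of large1 in the frame of pan_top between -0.088 and 0.088 m and y of large1 in the frame of pan_top between -0.088 and 0.088 m and z of large1 in the frame of pan_top between -0.004 and 0.006 m and angle between large1's own z axis and vertical below 0.12 rad) or (x of large1 in the frame of carrier between -0.03 and 0.03 m and y of large1 in the frame of carrier between -0.115 and 0.115 m and z of large1 in the frame of carrier between 0.02 and 0.075 m)) and ((x of large2 in the frame of pan_top between -0.088 and 0.088 m and y of large2 in the frame of pan_top between -0.088 and 0.088 m and z of large2 in the frame of pan_top between -0.004 and 0.006 m and angle between large2's own z axis and vertical below 0.12 rad) or (x of large2 in the frame of carrier between -0.03 and 0.03 m and y of large2 in the frame of carrier between -0.115 and 0.115 m and z of large2 in the frame of carrier between 0.02 and 0.075 m)) and ((x of small in the frame of pan_top between -0.088 and 0.088 m and y of small in the frame of pan_top between -0.088 and 0.088 m and z of small in the frame of pan_top between -0.004 and 0.006 m and angle between small's own z axis and vertical below 0.12 rad) or (x of small in the frame of carrier between -0.03 and 0.03 m and y of small in the frame of carrier between -0.115 and 0.115 m and z of small in the frame of carrier between 0.02 and 0.075 m)) and x of jar in the frame of pan_top between -0.08 and 0.08 m and y of jar in the frame of pan_top between -0.08 and 0.08 m and z of jar in the frame of pan_top between -0.004 and 0.006 m and angle between jar's own z axis and vertical below 0.12 rad and contact force between the fingers and large1 below 0.05 N and contact force between the fingers and large2 below 0.05 N and contact force between the fingers and small below 0.05 N and contact force between the fingers and jar below 0.05 N and contact force between the fingers and scale below 0.05 N and value of joint door above 0.1 rad), for 0.3 s.
2. the side door is fully shut on its catch (value of joint door below 0.02 rad), for 0.2 s.
At the end, for the whole second after the job is handed in: The pointer is at rest within 6.5 mm in height of the middle between the ticks; the jar stands upright on the pan; each weight either stands upright (within 7 degrees) on the pan or is in the carrier; all are let go and still; the door is shut (within 0.02 rad of its stop) (z of pointer in the frame of mark between -0.0065 and 0.0065 m and velocity of joint pan between -0.01 and 0.01 m/s and ((x of large1 in the frame of pan_top between -0.088 and 0.088 m and y of large1 in the frame of pan_top between -0.088 and 0.088 m and z of large1 in the frame of pan_top between -0.004 and 0.006 m and angle between large1's own z axis and vertical below 0.12 rad) or (x of large1 in the frame of carrier between -0.03 and 0.03 m and y of large1 in the frame of carrier between -0.115 and 0.115 m and z of large1 in the frame of carrier between 0.02 and 0.075 m)) and ((x of large2 in the frame of pan_top between -0.088 and 0.088 m and y of large2 in the frame of pan_top between -0.088 and 0.088 m and z of large2 in the frame of pan_top between -0.004 and 0.006 m and angle between large2's own z axis and vertical below 0.12 rad) or (x of large2 in the frame of carrier between -0.03 and 0.03 m and y of large2 in the frame of carrier between -0.115 and 0.115 m and z of large2 in the frame of carrier between 0.02 and 0.075 m)) and ((x of small in the frame of pan_top between -0.088 and 0.088 m and y of small in the frame of pan_top between -0.088 and 0.088 m and z of small in the frame of pan_top between -0.004 and 0.006 m and angle between small's own z axis and vertical below 0.12 rad) or (x of small in the frame of carrier between -0.03 and 0.03 m and y of small in the frame of carrier between -0.115 and 0.115 m and z of small in the frame of carrier between 0.02 and 0.075 m)) and x of jar in the frame of pan_top between -0.08 and 0.08 m and y of jar in the frame of pan_top between -0.08 and 0.08 m and z of jar in the frame of pan_top between -0.004 and 0.006 m and angle between jar's own z axis and vertical below 0.12 rad and contact force between the fingers and large1 below 0.05 N and contact force between the fingers and large2 below 0.05 N and contact force between the fingers and small below 0.05 N and contact force between the fingers and jar below 0.05 N and contact force between the fingers and scale below 0.05 N and value of joint door below 0.02 rad and linear speed of each of large1, large2, small, jar below 0.02 m/s); the robot touches nothing.
It fails at once if the pan was slammed (faster than 0.4 m/s) (velocity of joint pan above 0.4 m/s or velocity of joint pan below -0.4 m/s).
It fails at once if the jar was tipped by more than 20 degrees (angle between jar's own z axis and vertical above 0.35 rad).
It fails at once if a bystander was moved by more than 30 mm (distance of any of beaker, dish, torch from where it was at the start of the episode above 0.03 m).
It also fails if it takes over 72 s, if anything falls off the work surface, if the arm or the gripper's body presses on something with over 40 N, if the wrist force passes 120 N, or if a joint passes its speed limit or range.

## Working session

There is one attempt and no reset: what is moved stays moved. The work goes in short steps, Python scripts to look and compute and a shell command to move; the robot and the scene stay as the last step left them, time stands still between calls to the robot, and variables do not carry over. Pictures are saved under pics/ and viewed, at most 14 in all, crops included, and the job is handed in when it is done.

```bash
mkdir -p pics; ls; cat > h.py <<'E'
import numpy as np, cv2
from scipy.spatial.transform import Rotation as R
from station import *
def ray(cam,px,P=None):
    P=P or camera_params(cam)
    d=np.array([(px[0]-P['cx'])/P['fx'],(px[1]-P['cy'])/P['fy']])
    u=d.copy()
    for _ in range(30): u=d/(1+P['k1']*(u@u))
    E=np.array(P['extrinsics']); v=E[:3,:3]@np.array([u[0],-u[1],-1]); return E[:3,3],v/np.linalg.norm(v)
def proj(cam,X,P=None):
    P=P or camera_params(cam); E=np.array(P['extrinsics'])
    c=E[:3,:3].T@(np.asarray(X,float)-E[:3,3]); u=np.array([c[0],-c[1]])/-c[2]
    u=u*(1+P['k1']*(u@u)); return np.array([P['fx']*u[0]+P['cx'],P['fy']*u[1]+P['cy']])
def atz(cam,px,z):
    o,v=ray(cam,px); return o+v*(z-o[2])/v[2]
def tri(a,b):
    A=np.zeros((3,3));B=np.zeros(3);
    for o,v in (a,b):
        M=np.eye(3)-np.outer(v,v);A+=M;B+=M@o
    X=np.linalg.solve(A,B); return X,[round(float(np.linalg.norm((np.eye(3)-np.outer(v,v))@(X-o))),1) for o,v in (a,b)]
def delta(pos,Rt):
    "shift/turn in the tool axes from the current measured pose to a TCP pose"
    s=read_state(); R0=R.from_rotvec(s['tcp_rot'])
    return np.round(R0.inv().apply(np.array(pos)-s['eef_pos']),1),np.round((R0.inv()*Rt).as_rotvec(),3)
E
cat > a.py <<'E'
from h import *
s=read_state(); print({k:np.round(v,3) for k,v in s.items()}, tcp_to_grasp)
for c in ('scene','top'):
    cv2.imwrite(f'pics/{c}1.png',camera(c)); P=camera_params(c); print(c,P['fx'],np.round(np.array(P['extrinsics']),3).tolist())
for l in ['scale','pan_top','pointer','mark','door_hinge','door_edge','carrier','large1','large2','small','jar','beaker','dish','torch']:
    r={c:landmark_of(l,c)[:3] for c in ('scene','top')}
    print(l,{c:[(np.round(d['centre'],1).tolist(),round(d['confidence'],2)) for d in r[c]] for c in r}, end=' ')
    if r['scene'] and r['top']: X,e=tri(ray('scene',r['scene'][0]['centre']),ray('top',r['top'][0]['centre'])); print(np.round(X,1),e)
    else: print()
E
python3 a.py
```

```text
pics
{'time_s': np.float64(0.0), 'joint_positions': array([ 1.235,  0.69 , -0.194,  1.566,  0.157,  0.902, -0.215]), 'joint_vel': array([ 0.001, -0.   ,  0.001,  0.   ,  0.   ,  0.002,  0.001]), 'effort': array([ 1.0000e-03, -5.2757e+01, -1.2670e+00, -1.5343e+01, -5.3000e-02,
        7.0000e-03,  0.0000e+00]), 'eef_pos': array([ 225.591, -582.203,  237.923]), 'tcp_rot': array([-3.086e+00, -5.770e-01,  1.000e-03]), 'wrist_force': array([0.35 , 0.493, 0.256]), 'torque': array([ 0.027, -0.007,  0.046]), 'grasp_force': np.float64(0.0), 'gripper_width': np.float64(1.001)} -18.700000000000003
scene 478.62652578106804 [[-0.655, -0.517, 0.552, 1188.324], [0.756, -0.467, 0.459, 598.672], [0.021, 0.717, 0.696, 897.617], [0.0, 0.0, 0.0, 1.0]]
top 421.7906614933715 [[-0.008, 0.999, -0.053, 509.358], [-1.0, -0.008, 0.006, 74.05], [0.005, 0.053, 0.999, 967.709], [0.0, 0.0, 0.0, 1.0]]
scale {'scene': [([272.6, 203.7], 0.7)], 'top': [([386.0, 201.7], 0.66)]} [559.7 -85.  -15.7] [3.2, 3.2]
pan_top {'scene': [([269.4, 172.2], 0.89), ([370.4, 209.3], 0.52)], 'top': [([393.6, 199.8], 0.96), ([531.7, 231
[... 848 characters left out ...]
], 0.91), ([400.0, 268.5], 0.65)], 'top': [([242.7, 198.9], 0.92), ([207.7, 206.4], 0.83), ([217.4, 207.2], 0.68)]} [565.4 238.3  45.5] [3.3, 3.3]
small {'scene': [([426.1, 276.3], 0.91)], 'top': [([177.7, 214.8], 0.87)]} [533.5 377.4  45.6] [6.5, 6.5]
jar {'scene': [([219.0, 122.8], 0.32)], 'top': [([370.7, 176.1], 0.62)]} [635.8 -56.4 296.6] [69.6, 69.6]
beaker {'scene': [([372.5, 210.9], 0.79)], 'top': [([297.1, 260.7], 0.58)]} [419.  131.7  -1.3] [8.1, 8.1]
dish {'scene': [([313.7, 279.1], 0.71)], 'top': [([279.6, 153.1], 0.57)]} [675.1 163.9 -14.2] [2.1, 2.1]
torch {'scene': [([424.9, 235.9], 0.71), ([271.3, 172.2], 0.15)], 'top': [([227.1, 276.9], 0.82)]} [387.3 286.9 -11. ] [0.1, 0.1]
```

View pics/scene1.png

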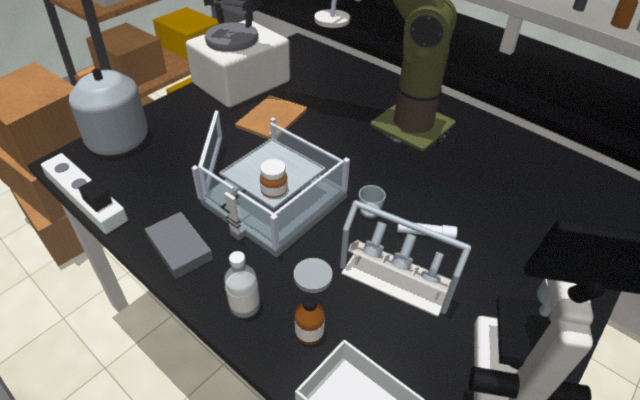

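View pics/top1.png

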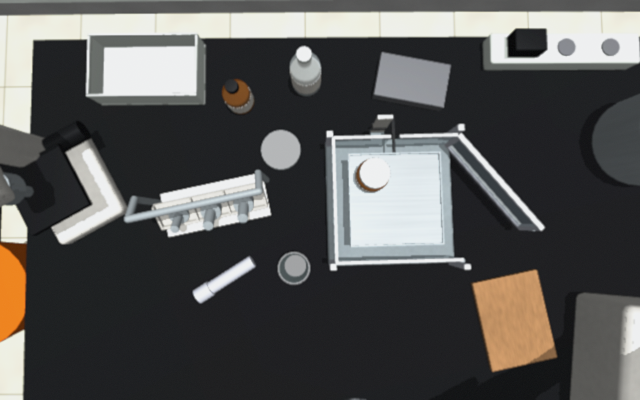

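```bash
cat > fit.py <<'E'
from h import *
from scipy.optimize import least_squares
PP={c:camera_params(c) for c in ('scene','top')}
def fit(obs,model,p0):
    def f(p):
        return np.concatenate([(proj(c,model(n,p),PP[c])-px) for n,c,px in obs])
    r=least_squares(f,p0,loss='soft_l1',f_scale=1.5); print(np.round(r.x,3)); 
    print([(n,c,np.round(e,1).tolist()) for (n,c,_),e in zip(obs,f(r.x).reshape(-1,2))]); return r.x
def T(p,l): 
    c,s=np.cos(p[2]),np.sin(p[2]); return [p[0]+c*l[0]-s*l[1],p[1]+s*l[0]+c*l[1],l[2]]
L={'carrier':(0,0,0),'a':(0,-72,45),'b':(0,0,45),'c':(0,72,45)}
o=[('carrier','scene',(398,278.5)),('carrier','top',(215.3,207.5)),('a','scene',(369.1,252.3)),('a','top',(242.7,198.9)),('b','scene',(400,268.5)),('b','top',(207.7,206.4)),('c','scene',(426.1,276.3)),('c','top',(177.7,214.8))]
fit(o,lambda n,p:T(p,L[n]),[547,313,.22])
def S(n,p):
    s=p[3]
    return T(p,{'scale':(0,0,0),'pan':(0,0,115-s),'pt':(160,0,115-s),'mark':(p[5],p[6],65),'h':(125,-125,81),'e':(125-250*np.cos(p[4]),-125-250*np.sin(p[4]),81)}[n])
o=[('scale','scene',(272.6,203.7)),('scale','top',(386,201.7)),('pan','scene',(269.4,172.2)),('pan','top',(393.6,199.8)),('pt','scene',(224.7,205.1)),('pt','top',(394.1,119.8)),('mark','scene',(224.1,216)),('mark','top',(388,127.3)),('h','scene',(207.8,180.6)),('h','top',(452,136.8)),('e','scene',(218.9,123.9)),('e','top',(530.4,227.5))]
p=fit(o,S,[560,-84,0,18,.75,160,0])
E
python3 fit.py
```

```text
[5.48603e+02 3.11531e+02 2.30000e-01]
[('carrier', 'scene', [0.0, -1.8]), ('carrier', 'top', [0.2, -0.8]), ('a', 'scene', [2.6, 0.7]), ('a', 'top', [-0.2, -0.7]), ('b', 'scene', [0.8, -3.8]), ('b', 'top', [2.8, -0.5]), ('c', 'scene', [4.8, 0.5]), ('c', 'top', [0.7, -1.1])]
[ 5.61334e+02 -8.13950e+01 -7.00000e-03  1.43620e+01  7.20000e-01
  1.57279e+02  4.05000e+00]
[('scale', 'scene', [1.4, -3.0]), ('scale', 'top', [0.6, -1.9]), ('pan', 'scene', [2.8, 0.1]), ('pan', 'top', [0.8, -2.7]), ('pt', 'scene', [-0.7, -0.1]), ('pt', 'top', [-0.6, 0.6]), ('mark', 'scene', [3.6, -0.3]), ('mark', 'top', [0.8, -1.6]), ('h', 'scene', [-4.3, -0.5]), ('h', 'top', [-1.3, 2.2]), ('e', 'scene', [-0.2, -0.5]), ('e', 'top', [-0.4, -0.2])]
```

```bash
cat >> h.py <<'E'
C=np.array([548.6,311.5]); CY=.23
cx=np.array([np.cos(CY),np.sin(CY),0]); cy=np.array([-np.sin(CY),np.cos(CY),0]); Z=np.array([0,0,1.])
a35=np.deg2rad(35); U=-np.sin(a35)*cx+np.cos(a35)*Z
Rp=R.from_matrix(np.column_stack([np.cross(-cy,-U),-cy,-U]))
Rd=R.from_matrix(np.column_stack([cx,-cy,-Z]))   # upright, same yaw
def W(y,s): return np.array([C[0],C[1],45])+cy*y+U*s
E
cat > d.py <<'E'
from h import *
print(delta([440,-120,340],Rd)); print('pre',W(-72,130),delta(W(-72,130),Rp)); print(delta(W(-72,43),Rp))
E
python3 d.py
```

```text
(array([ 366.9, -354.1, -101.3]), array([ 0.  , -0.  ,  0.14]))
pre [492.41300856 224.39688994 151.48976576] (array([ 540.2, -656.2,   87.2]), array([-0.043,  0.61 ,  0.135]))
(array([ 589.6, -649.3,  158.5]), array([-0.043,  0.61 ,  0.135]))
```

```bash
python3 -m handwheel '[60,-60,-100,0,0,0,57, 367,-354,-101,0,0,0.14,57, 367,-354,-101,0,0,0.14,57, 367,-354,-101,0,0,0.14,57, 367,-354,-101,0,0,0.14,57, 367,-354,-101,0,0,0.14,57, 367,-354,-101,0,0,0.14,57, 367,-354,-101,0,0,0.14,57, 367,-354,-101,0,0,0.14,57, 367,-354,-101,0,0,0.14,57, 367,-354,-101,0,0,0.14,57, 367,-354,-101,0,0,0.14,57, 367,-354,-101,0,0,0.14,57, 367,-354,-101,0,0,0.14,57, 367,-354,-101,0,0,0.14,57]'; python3 - <<'E'
from h import *
print(delta(W(-72,150),Rp)); print(delta(W(-72,220),Rp))
E
```

```text
time_s: 2.75
eef_pos: [440.9, -118.4, 340.1]
tcp_rot: [3.12, 0.367, 0.002]
wrist_force: [0.6, -0.8, 0.1]
gripper_width: 0.573
grasp_force: 0.0
(array([ 118. , -321.5,  172.2]), array([-0.001,  0.61 ,  0.004]))
(array([  77.9, -321.7,  114.9]), array([-0.001,  0.61 ,  0.004]))
```

```bash
python3 -m handwheel '[78,-322,115,0,0.61,0,57, 78,-322,115,0,0.61,0,57, 78,-322,115,0,0.61,0,57, 78,-322,115,0,0.61,0,57, 78,-322,115,0,0.61,0,57, 78,-322,115,0,0.61,0,57, 78,-322,115,0,0.61,0,57, 78,-322,115,0,0.61,0,57, 78,-322,115,0,0.61,0,57, 78,-322,115,0,0.61,0,57, 78,-322,115,0,0.61,0,57]'; cat > w.py <<'E'
from h import *
import sys
n=sys.argv[1]; s=read_state(); P=camera_params('wrist'); im=camera('wrist'); cv2.imwrite(f'pics/{n}.png',im)
print(np.round(s['eef_pos'],1),np.round(s['tcp_rot'],3))
from scipy.optimize import least_squares
for l in sys.argv[2:]:
    for d in landmark_of(l,'wrist')[:4]:
        o,v=ray('wrist',d['centre'],P); print(l,np.round(d['centre'],1),round(d['confidence'],2),'at z45',np.round((o+v*(45-o[2])/v[2]),1))
if 'large1' in sys.argv or 'small' in sys.argv:
    for y in(-72,0,72): print('pred',y,np.round(W(y,0),1),np.round(proj('wrist',W(y,0),P),1),'top',np.round(proj('wrist',W(y,76),P),1))
E
python3 w.py w1 large1 small carrier
```

```text
time_s: 3.67
eef_pos: [463.6, 73.7, 336.7]
tcp_rot: [-2.941, -0.336, -0.847]
wrist_force: [0.4, -0.6, 0.1]
gripper_width: 0.572
grasp_force: 0.0
[463.6  73.7 336.7] [-2.941 -0.336 -0.847]
large1 [222.  187.2] 0.83 at z45 [561.7 246.7  45. ]
large1 [180.4 184.7] 0.62 at z45 [551.1 310.1  45. ]
small [417.9 187.8] 0.75 at z45 [627.9 -43.1  45. ]
small [134.  189.6] 0.62 at z45 [527.6 377.1  45. ]
carrier [190.2 193.2] 0.81 at z45 [541.7 290.9  45. ]
pred -72 [565.  241.4  45. ] [226.  185.9] top [209.9 202.5]
pred 0 [548.6 311.5  45. ] [179. 186.] top [154.7 202.6]
pred 72 [532.2 381.6  45. ] [132.4 186.2] top [100.3 202.7]
```

View pics/w1.png

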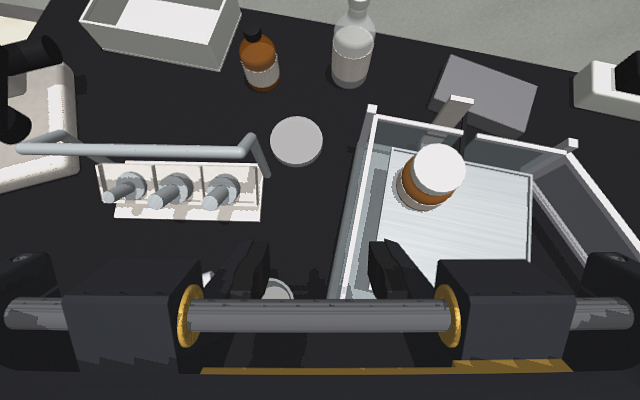

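The wrist view shows the two large weights' feet near (222,187) and (175,187), the small one near (130,188), the bar above them at row 150, and the jar on the pan at (430,180). This agrees with the fit.

```bash
python3 - <<'E'
from h import *
print(delta(W(-72,200),Rp))
E
```

```text
(array([ -47.6, -140. ,  119.1]), array([0.002, 0.053, 0.002]))
```

```bash
python3 -m handwheel '[-48,-140,119,0,0.053,0,57, -48,-140,119,0,0.053,0,57, -48,-140,119,0,0.053,0,57, -48,-140,119,0,0.053,0,57, -48,-140,119,0,0.053,0,57, -48,-140,119,0,0.053,0,57, -48,-140,119,0,0.053,0,57, -48,-140,119,0,0.053,0,57, -48,-140,119,0,0.053,0,57, -48,-140,119,0,0.053,0,57]'; python3 w.py w2 large1 small; python3 - <<'E'
from h import *
print(delta(W(-72,110),Rp),delta(W(-72,43),Rp))
E
```

```text
time_s: 4.7
eef_pos: [475.1, 233.7, 310.3]
tcp_rot: [-2.961, -0.332, -0.846]
wrist_force: [-0.0, -1.6, -0.0]
gripper_width: 0.571
grasp_force: 0.0
[475.1 233.7 310.3] [-2.961 -0.332 -0.846]
large1 [322.4 210.1] 0.74 at z45 [565.3 243.7  45. ]
large1 [272.7 208.4] 0.64 at z45 [552.4 311.9  45. ]
small [221.8 213.2] 0.71 at z45 [530.1 378.9  45. ]
small [588.8 258.2] 0.67 at z45 [ 579.8 -131.2   45. ]
pred -72 [565.  241.4  45. ] [324.  210.7] top [326.4 234.3]
pred 0 [548.6 311.5  45. ] [272.3 211. ] top [264.6 234.8]
pred 72 [532.2 381.6  45. ] [220.4 211.3] top [202.6 235.2]
(array([-70.1,  10.3, 163.6]), array([0.019, 0.056, 0.001])) (array([-66.4,   9. , 230.5]), array([0.019, 0.056, 0.001]))
```

View pics/w2.png

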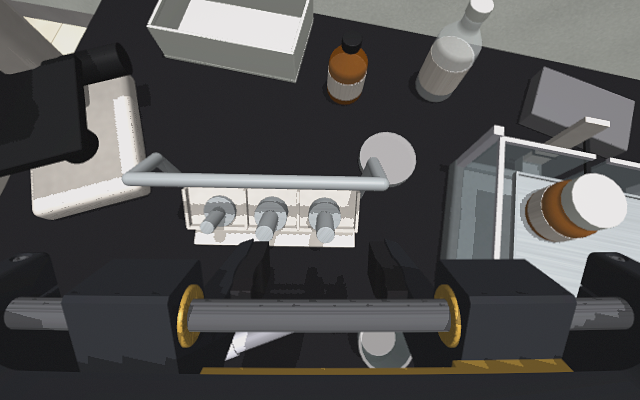

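The stems' ends (325,236), (264,236) and (203,230) match the prediction within about 2 px. The arm moved less than asked, so I'll check the joints.

```bash
python3 - <<'E'
from h import *
s=read_state();print(np.round(s['joint_positions'],2),np.round(s['joint_vel'],2))
E
python3 -m handwheel '[-70,10,110,0.02,0.056,0,57, -70,10,110,0.02,0.056,0,57, -70,10,110,0.02,0.056,0,57, -70,10,110,0.02,0.056,0,57, -70,10,110,0.02,0.056,0,57, -70,10,110,0.02,0.056,0,57, -70,10,110,0.02,0.056,0,57, -70,10,110,0.02,0.056,0,57]';python3 - <<'E'
from h import *
s=read_state();print(np.round(s['joint_positions'],2),np.round(s['joint_vel'],2))
print(delta(W(-72,110),Rp),delta(W(-72,43),Rp))
E
```

```text
[-1.1   0.37  0.56  2.28  0.69  0.04 -2.65] [-0.   -0.02  0.01  0.01  0.    0.   -0.  ]
time_s: 5.52
eef_pos: [505.8, 259.1, 293.6]
tcp_rot: [-2.958, -0.34, -0.841]
wrist_force: [-0.1, -0.7, -0.5]
gripper_width: 0.569
grasp_force: 0.0
[-1.02  0.45  0.47  2.2   0.68  0.04 -2.65] [ 0.02  0.03 -0.02 -0.03 -0.   -0.   -0.  ]
(array([-91.3,  28.5, 130.4]), array([0.015, 0.059, 0.004])) (array([-87.4,  27.5, 197.2]), array([0.015, 0.059, 0.004]))
```

Joint 7 sits at its limit and joint 6 is squeezed. The same grasp with a half turn about the tool's z avoids this, so I'll go upright and turn.

```bash
python3 - <<'E'
from h import *
print(delta([480,180,350],Rd*R.from_rotvec([0,0,-1.57])))
E
```

```text
(array([ -7.4,  72.2, -69.6]), array([ 0.445, -0.421, -1.527]))
```

```bash
python3 -m handwheel '[-7,72,-70,0.445,-0.421,-1.527,57, -7,72,-70,0.445,-0.421,-1.527,57, -7,72,-70,0.445,-0.421,-1.527,57, -7,72,-70,0.445,-0.421,-1.527,57, -7,72,-70,0.445,-0.421,-1.527,57, -7,72,-70,0.445,-0.421,-1.527,57, -7,72,-70,0.445,-0.421,-1.527,57, -7,72,-70,0.445,-0.421,-1.527,57, -7,72,-70,0.445,-0.421,-1.527,57, -7,72,-70,0.445,-0.421,-1.527,57, -7,72,-70,0.445,-0.421,-1.527,57, -7,72,-70,0.445,-0.421,-1.527,57, -7,72,-70,0.445,-0.421,-1.527,57, -7,72,-70,0.445,-0.421,-1.527,57, -7,72,-70,0.445,-0.421,-1.527,57]';sed -i 's/^Rd=.*/&\nRp=Rp*R.from_rotvec([0,0,-np.pi]); Rd=Rd*R.from_rotvec([0,0,-np.pi])/' h.py; cat > d.py <<'E'
from h import *
s=read_state();print(np.round(s['joint_positions'],2),np.round(s['eef_pos'],1))
import sys
if len(sys.argv)>1: y=float(sys.argv[1]); [print(k,np.round(W(y,k)),*delta(W(y,k),Rp)) for k in (200,110,43)]
E
python3 d.py -72
```

```text
time_s: 6.77
eef_pos: [480.3, 179.5, 350.6]
tcp_rot: [-2.08, -2.349, -0.063]
wrist_force: [0.4, 0.6, 0.9]
gripper_width: 0.57
grasp_force: 0.0
[ 0.09  0.48 -0.82  1.75  0.39  1.05 -0.74] [480.3 179.5 350.6]
200 [453. 215. 209.] [ 34.6 -26.3 142.1] [-0.468 -0.457 -1.635]
110 [504. 227. 135.] [ 38.1  22.9 217.4] [-0.468 -0.457 -1.635]
43 [541. 236.  80.] [ 40.7  59.6 273.4] [-0.468 -0.457 -1.635]
```

```bash
python3 -m handwheel '[35,-26,142,-0.468,-0.457,-1.635,57, 35,-26,142,-0.468,-0.457,-1.635,57, 35,-26,142,-0.468,-0.457,-1.635,57, 35,-26,142,-0.468,-0.457,-1.635,57, 35,-26,142,-0.468,-0.457,-1.635,57, 35,-26,142,-0.468,-0.457,-1.635,57, 35,-26,142,-0.468,-0.457,-1.635,57, 35,-26,142,-0.468,-0.457,-1.635,57, 35,-26,142,-0.468,-0.457,-1.635,57, 35,-26,142,-0.468,-0.457,-1.635,57, 35,-26,142,-0.468,-0.457,-1.635,57, 35,-26,142,-0.468,-0.457,-1.635,57, 35,-26,142,-0.468,-0.457,-1.635,57, 35,-26,142,-0.468,-0.457,-1.635,57, 35,-26,142,-0.468,-0.457,-1.635,57, 35,-26,142,-0.468,-0.457,-1.635,57, 35,-26,142,-0.468,-0.457,-1.635,57]'; python3 d.py -72; python3 w.py w3 large1 small
```

```text
time_s: 8.18
eef_pos: [454.2, 217.2, 209.3]
tcp_rot: [-0.279, 2.516, 0.093]
wrist_force: [0.4, -0.0, 0.1]
gripper_width: 0.567
grasp_force: 0.0
[-0.31  0.62 -0.64  2.51  2.14  0.8  -1.07] [454.2 217.2 209.3]
200 [453. 215. 209.] [ 1.3 -1.7 -0.4] [-0.001  0.002 -0.008]
110 [504. 227. 135.] [ 1.5 -1.6 89.6] [-0.001  0.002 -0.008]
43 [541. 236.  80.] [  1.6  -1.5 156.6] [-0.001  0.002 -0.008]
[454.2 217.2 209.3] [-0.279  2.516  0.093]
large1 [381.  174.2] 0.96 at z45 [546.9 309.9  45. ]
large1 [317.3 173.9] 0.9 at z45 [561.9 240.8  45. ]
small [445.4 179. ] 0.85 at z45 [538.3 384.2  45. ]
pred -72 [565.  241.4  45. ] [317.2 175.9] top [316.7 193.5]
pred 0 [548.6 311.5  45. ] [381.8 175.4] top [398.2 192.9]
pred 72 [532.2 381.6  45. ] [446.1 175. ] top [479.1 192.4]
```

```bash
python3 -m handwheel '[1.5,-1.5,40,0,0,0,57, 1.5,-1.5,75,0,0,0,57, 1.5,-1.5,105,0,0,0,57, 1.5,-1.5,125,0,0,0,57, 1.5,-1.5,140,0,0,0,57, 1.5,-1.5,150,0,0,0,57, 1.5,-1.5,157,0,0,0,57, 1.5,-1.5,157,0,0,0,57]'; python3 d.py -72; python3 w.py w4 large1
```

```text
time_s: 9.0
eef_pos: [541.5, 235.7, 79.3]
tcp_rot: [-0.282, 2.515, 0.093]
wrist_force: [-0.6, 0.3, -0.2]
gripper_width: 0.568
grasp_force: 0.0
[-0.25  0.97 -0.58  2.33  2.37  0.94 -1.07] [541.5 235.7  79.3]
200 [453. 215. 209.] [-5.00e-01 -1.00e-01 -1.58e+02] [-0.001  0.002 -0.006]
110 [504. 227. 135.] [ -0.3   0.1 -68. ] [-0.001  0.002 -0.006]
43 [541. 236.  80.] [-0.2  0.1 -1. ] [-0.001  0.002 -0.006]
[541.5 235.7  79.3] [-0.282  2.515  0.093]
large1 [320.5 222.9] 0.79 at z45 [558.3 241.   45. ]
large1 [431.4 228.8] 0.79 at z45 [549.2 311.6  45. ]
pred -72 [565.  241.4  45. ] [318.7 228.9] top [318.4 297.5]
pred 0 [548.6 311.5  45. ] [431.7 228.3] top [495.2 296. ]
pred 72 [532.2 381.6  45. ] [542.9 227.5] top [664. 293.]
```

View pics/w4.png

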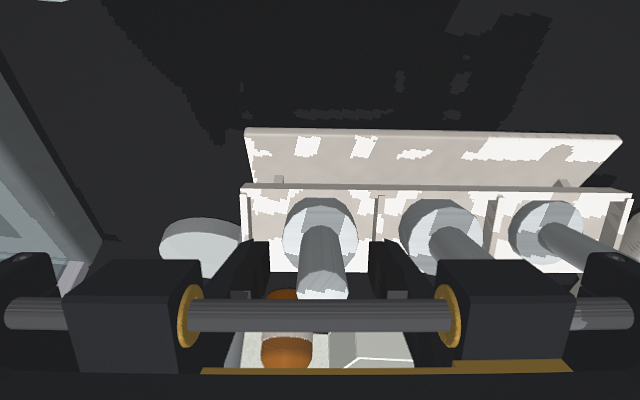

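The stem lies between the fingers at (322,270), about 3.5 mm toward the robot of the prediction. I'll shift tool x by +3.5, then grip and draw it out along the stem.

```bash
python3 -m handwheel '[3.5,0,0,0,0,0,57, 3.5,0,0,0,0,0,0, 3.5,0,0,0,0,0,0, 3.5,0,0,0,0,0,0, 3.5,0,0,0,0,0,0, 3.5,0,0,0,0,0,0, 3.5,0,-12,0,0,0,0, 3.5,0,-30,0,0,0,0, 3.5,0,-60,0,0,0,0, 3.5,0,-95,0,0,0,0, 3.5,0,-130,0,0,0,0, 3.5,0,-165,0,0,0,0, 3.5,0,-180,0,0,0,0,3.5,0,-180,0,0,0,0]'; python3 d.py; cat >> h.py <<'E'
SC=np.array([561.3,-81.4]); 
def pan(x,y,z): return np.array([SC[0]+x,SC[1]+y,z])
E
python3 - <<'E'
from h import *
s=read_state(); R0=R.from_rotvec(s['tcp_rot'])
for p in ([480,60,350],pan(-45,-45,300)): print(p,*delta(p,Rd))
E
```

```text
time_s: 10.27
eef_pos: [434.8, 210.8, 227.5]
tcp_rot: [-0.288, 2.514, 0.094]
wrist_force: [0.5, -0.8, -4.2]
gripper_width: 0.243
grasp_force: 30.0
[-0.32  0.56 -0.66  2.54  2.1   0.78 -1.07] [434.8 210.8 227.5]
[480, 60, 350] [ -78.8 -156.9  -94.7] [ 0.001  0.614 -0.002]
[ 516.3 -126.4  300. ] [ -44.6 -346.7  -58. ] [ 0.001  0.614 -0.002]
```

```bash
python3 -m handwheel '[-45,-40,-100,0,0.1,0,0, -45,-347,-58,0,0.614,0,0, -45,-347,-58,0,0.614,0,0, -45,-347,-58,0,0.614,0,0, -45,-347,-58,0,0.614,0,0, -45,-347,-58,0,0.614,0,0, -45,-347,-58,0,0.614,0,0, -45,-347,-58,0,0.614,0,0, -45,-347,-58,0,0.614,0,0, -45,-347,-58,0,0.614,0,0, -45,-347,-58,0,0.614,0,0, -45,-347,-58,0,0.614,0,0, -45,-347,-58,0,0.614,0,0, -45,-347,-58,0,0.614,0,0, -45,-347,-58,0,0.614,0,0, -45,-347,-58,0,0.614,0,0]'; python3 d.py;python3 - <<'E'
from h import *
print(delta(pan(-45,-45,150),Rd))
E
python3 w.py w5 jar pan_top
```

```text
time_s: 11.6
eef_pos: [518.9, -137.3, 296.5]
tcp_rot: [0.331, -3.12, 0.006]
wrist_force: [-0.0, -0.1, -4.8]
gripper_width: 0.238
grasp_force: 30.0
[ 0.62  0.58 -0.74  1.74  0.46  1.01  1.49] [ 518.9 -137.3  296.5]
(array([ -0.3,  11.6, 146.5]), array([-0.003, -0.004, -0.019]))
[ 518.9 -137.3  296.5] [ 0.331 -3.12   0.006]
jar [393.6 267.4] 0.71 at z45 [632.4  -6.4  45. ]
pan_top [362.1 220.2] 0.74 at z45 [573.9 -66.9  45. ]
```

View pics/w5.png

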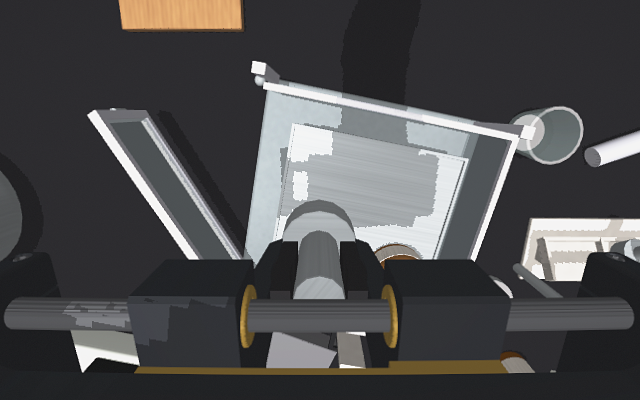

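```bash
python3 - <<'E'
from h import *
for p in [(290,124),(468,157)]: print(atz('wrist',p,101))
for d in landmark_of('pan_top','top')[:1]: print(d,atz('top',d['centre'],99))
print(atz('wrist',(362,220),99))
im=camera('top'); print([ (d['centre'],atz('top',d['centre'],169)) for d in boxes_of('jar','top')[:1]])
E
```

```text
[ 466.17398957 -169.00783266  101.        ]
[457.37368362  26.62283541 101.        ]
{'centre': [393.6, 199.8], 'confidence': 0.96} [555.85591049 -80.02601968  99.        ]
[553.34830726 -65.23138252  99.        ]
[([373.1, 176.6], array([596.65657872, -29.30618859, 169.        ]))]
```

```bash
python3 - <<'E'
from h import *
q=[atz('top',p,130)[:2] for p in [(330,133),(461,128),(334,266),(467,266)]]; print(np.round(q),np.mean(q,0))
q=[atz('top',p,101)[:2] for p in [(348,153),(439,152),(350,246),(441,246)]]; print(np.round(q),np.mean(q,0))
print([np.round(atz('wrist',p,130)) for p in [(260,68),(526,131)]])
print(delta(pan(-45,-45,150),Rd))
E
```

```text
[[ 689.   51.]
 [ 698. -213.]
 [ 424.   46.]
 [ 422. -218.]] [558.36784579 -83.65603627]
[[ 654.   13.]
 [ 654. -176.]
 [ 462.   11.]
 [ 460. -175.]] [557.43393792 -81.68965999]
[array([ 422., -202.,  130.]), array([419.,  62., 130.])]
(array([  0.8,  -2.1, 146.7]), array([ 0.004, -0.004, -0.002]))
```

```bash
sed -i 's/^SC=.*/SC=np.array([558,-82.])/' h.py; python3 -m handwheel '[1,-2,30,0,0,0,0, 1,-2,65,0,0,0,0, 1,-2,95,0,0,0,0, 1,-2,118,0,0,0,0, 1,-2,132,0,0,0,0, 1,-2,138,0,0,0,0, 1,-2,142,0,0,0,0, 1,-2,145,0,0,0,0, 1,-2,148,0,0,0,0,1,-2,148,0,0,0,0]';python3 -m handwheel '[0,0,3,0,0,0,0,0,0,6,0,0,0,0,0,0,9,0,0,0,0,0,0,9,0,0,0,0]'
```

```text
time_s: 12.73
eef_pos: [517.8, -127.8, 149.9]
tcp_rot: [0.354, -3.121, -0.003]
wrist_force: [0.1, 0.5, -3.4]
gripper_width: 0.241
grasp_force: 30.0
time_s: 13.07
eef_pos: [517.9, -128.0, 140.5]
tcp_rot: [0.353, -3.121, -0.003]
wrist_force: [0.0, -0.2, -1.5]
gripper_width: 0.235
grasp_force: 30.0
```

```bash
python3 -m handwheel '[0,0,3,0,0,0,0,0,0,6,0,0,0,0,0,0,6,0,0,0,0]';python3 -m handwheel '[0,0,0,0,0,0,35,0,0,0,0,0,0,57,0,0,0,0,0,0,57,0,0,0,0,0,0,57]'; python3 -m handwheel '[0,0,-10,0,0,0,57,0,0,-30,0,0,0,57,0,0,-65,0,0,0,57,0,0,-100,0,0,0,57,0,0,-140,0,0,0,57,0,0,-165,0,0,0,57,0,0,-165,0,0,0,57]'; cat > p.py <<'E'
from h import *
import sys
for c in sys.argv[1:]:
    im=camera(c)
    for l in ('pointer','mark','pan_top','large1','jar'):
        print(c,l,[(np.round(d['centre'],1).tolist(),round(d['confidence'],2)) for d in landmark_of(l,c)[:3]])
P=camera_params('scene')
print('ptr row by sink',[(s,np.round(proj('scene',[718,-80,115-s],P),1).tolist()) for s in range(10,60,10)])
E
python3 p.py scene top; python3 d.py 0;python3 - <<'E'
from h import *
print(delta([480,120,340],Rd))
E
```

```text
time_s: 13.32
eef_pos: [518.0, -127.9, 134.4]
tcp_rot: [0.354, -3.121, -0.003]
wrist_force: [1.2, 0.3, -1.1]
gripper_width: 0.24
grasp_force: 30.0
time_s: 13.65
eef_pos: [517.3, -127.9, 134.6]
tcp_rot: [0.353, -3.12, -0.003]
wrist_force: [0.4, 1.4, -0.3]
gripper_width: 0.519
grasp_force: 0.0
time_s: 14.23
eef_pos: [520.7, -127.5, 305.8]
tcp_rot: [-0.353, 3.113, -0.0]
wrist_force: [0.8, -0.3, -0.4]
gripper_width: 0.567
grasp_force: 0.0
scene pointer [([226.6, 206.6], 0.88)]
scene mark [([226.3, 216.7], 0.72)]
scene pan_top [([269.5, 171.3], 0.83), ([227.1, 210.0], 0.6)]
scene large1 [([269.7, 162.0], 0.8)]
scene jar [([276.1, 195.4], 0.95)]
top pointer [([390.7, 123.0], 0.8), ([371.8, 179.6], 0.57)]
top mark [([391.0, 126.2], 0.79)]
top pan_top [([391.4, 196.5], 0.82)]
top large1 [([210.9, 205.0], 0.58)]
top jar [([388.9, 126.1], 0.63), ([370.2, 176.1], 0.61)]
ptr row by sink [(10, [225.6, 203.4]), (20, [226.0, 206.5]), (30, [226.5, 209.4]), (40, [227.0, 212.3]), (50, [227.5, 215.2])]
[ 0.61  0.57 -0.75  1.74  0.45  1.01  1.49] [ 517.6 -128.1  299.2]
200 [437. 285. 209.] [-14.1 420.8  91.5] [ 0.002 -0.613 -0.005]
110 [487. 297. 135.] [-65.8 420.8 165.1] [ 0.002 -0.613 -0.005]
43 [525. 306.  80.] [-104.4  420.8  220. ] [ 0.002 -0.613 -0.005]
(array([-18.8, 250.4, -40.2]), array([ 0.003, -0.002, -0.004]))
```

```bash
python3 - <<'E'
from h import *
a=cv2.imread('pics/scene1.png')[175:250,190:290]; b=camera('scene')[175:250,190:290]
cv2.imwrite('pics/g.png',np.hstack([cv2.resize(i,(400,600)[:1]*1+(300,),interpolation=cv2.INTER_CUBIC) for i in (a,b)]))
E
```

```text
(no output)
```

View pics/g.png

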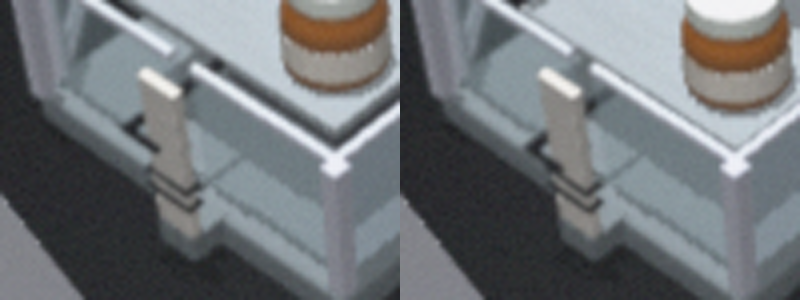

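The two crops show the gauge strip at full-picture pixels about (230,210). The pointer is left of it, still well above both ticks after the first weight. The second large weight is needed in either case.

```bash
python3 -m handwheel '[-5,100,-20,0,-0.1,0,57, -14,421,91,0,-0.613,0,57, -14,421,91,0,-0.613,0,57, -14,421,91,0,-0.613,0,57, -14,421,91,0,-0.613,0,57, -14,421,91,0,-0.613,0,57, -14,421,91,0,-0.613,0,57, -14,421,91,0,-0.613,0,57, -14,421,91,0,-0.613,0,57, -14,421,91,0,-0.613,0,57, -14,421,91,0,-0.613,0,57, -14,421,91,0,-0.613,0,57, -14,421,91,0,-0.613,0,57, -14,421,91,0,-0.613,0,57, -14,421,91,0,-0.613,0,57, -14,421,91,0,-0.613,0,57, -14,421,91,0,-0.613,0,57, -14,421,91,0,-0.613,0,57, -14,421,91,0,-0.613,0,57]'; python3 d.py 0; python3 w.py w6 large1 small
```

```text
time_s: 16.47
eef_pos: [435.5, 291.5, 209.4]
tcp_rot: [-0.288, 2.516, 0.1]
wrist_force: [0.8, 0.1, -1.0]
gripper_width: 0.568
grasp_force: 0.0
[-0.29  0.74 -1.02  2.41  1.82  1.06 -0.89] [435.5 291.5 209.4]
200 [437. 285. 209.] [ 0.4 -6.3  0.4] [ 0.005  0.001 -0.004]
110 [487. 297. 135.] [ 0.4 -6.8 90.4] [ 0.005  0.001 -0.004]
43 [525. 306.  80.] [  0.5  -7.2 157.4] [ 0.005  0.001 -0.004]
[435.5 291.5 209.4] [-0.288  2.516  0.1  ]
large1 [312.  179.2] 0.78 at z45 [552.5 312.5  45. ]
small [372.8 179.5] 0.94 at z45 [537.7 379.7  45. ]
pred -72 [565.  241.4  45. ] [247.5 177.1] top [229.4 194.8]
pred 0 [548.6 311.5  45. ] [311.9 176.7] top [310.6 194.4]
pred 72 [532.2 381.6  45. ] [376.2 176.5] top [391.6 194. ]
```

```bash
python3 d.py 0
```

```text
[-0.29  0.74 -1.02  2.41  1.82  1.06 -0.89] [436.3 288.3 209.4]
200 [437. 285. 209.] [ 0.4 -3.   0.4] [ 0.003  0.001 -0.004]
110 [487. 297. 135.] [ 0.5 -3.3 90.4] [ 0.003  0.001 -0.004]
43 [525. 306.  80.] [  0.5  -3.5 157.4] [ 0.003  0.001 -0.004]
```

```bash
python3 -m handwheel '[4,-1,40,0,0,0,57, 4,-1,75,0,0,0,57, 4,-1,105,0,0,0,57, 4,-1,125,0,0,0,57, 4,-1,140,0,0,0,57, 4,-1,150,0,0,0,57, 4,-1,157,0,0,0,57, 4,-1,157,0,0,0,57, 4,-1,157,0,0,0,57]'; python3 d.py 0; python3 w.py w7 large1
```

```text
time_s: 17.37
eef_pos: [521.9, 303.7, 79.2]
tcp_rot: [-0.284, 2.516, 0.093]
wrist_force: [-0.2, 0.4, 0.4]
gripper_width: 0.566
grasp_force: 0.0
[-0.25  1.07 -0.88  2.26  2.13  1.15 -0.87] [521.9 303.7  79.2]
200 [437. 285. 209.] [  -3.3    1.4 -156. ] [-0.001  0.001 -0.005]
110 [487. 297. 135.] [ -3.2   1.5 -66. ] [-0.001  0.001 -0.005]
43 [525. 306.  80.] [-3.2  1.5  1. ] [-0.001  0.001 -0.005]
[521.9 303.7  79.2] [-0.284  2.516  0.093]
large1 [322.9 233.7] 0.71 at z45 [550.  313.3  45. ]
pred -72 [565.  241.4  45. ] [209.4 232.5] top [149.2 300.9]
pred 0 [548.6 311.5  45. ] [320.7 232.2] top [321.8 301. ]
pred 72 [532.2 381.6  45. ] [432.2 231.6] top [494.7 299.6]
```

```bash
python3 -m handwheel '[-1.5,0,0,0,0,0,57, -1.5,0,0,0,0,0,0, -1.5,0,0,0,0,0,0, -1.5,0,0,0,0,0,0, -1.5,0,0,0,0,0,0, -1.5,0,0,0,0,0,0, -1.5,0,-12,0,0,0,0, -1.5,0,-30,0,0,0,0, -1.5,0,-60,0,0,0,0, -1.5,0,-95,0,0,0,0, -1.5,0,-130,0,0,0,0, -1.5,0,-165,0,0,0,0, -1.5,0,-180,0,0,0,0,-1.5,0,-180,0,0,0,0]'; python3 d.py; python3 - <<'E'
from h import *
print(*delta(pan(-45,38,300),Rd))
E
```

```text
time_s: 18.63
eef_pos: [420.4, 281.0, 229.6]
tcp_rot: [-0.289, 2.513, 0.095]
wrist_force: [0.9, 0.2, -4.8]
gripper_width: 0.244
grasp_force: 30.0
[-0.29  0.68 -1.04  2.44  1.77  1.04 -0.89] [420.4 281.  229.6]
[ -54.3 -337.4  -48.9] [ 0.002  0.614 -0.001]
```

```bash
python3 -m handwheel '[-54,-40,-100,0,0.1,0,0, -54,-337,-49,0,0.614,0,0, -54,-337,-49,0,0.614,0,0, -54,-337,-49,0,0.614,0,0, -54,-337,-49,0,0.614,0,0, -54,-337,-49,0,0.614,0,0, -54,-337,-49,0,0.614,0,0, -54,-337,-49,0,0.614,0,0, -54,-337,-49,0,0.614,0,0, -54,-337,-49,0,0.614,0,0, -54,-337,-49,0,0.614,0,0, -54,-337,-49,0,0.614,0,0, -54,-337,-49,0,0.614,0,0, -54,-337,-49,0,0.614,0,0, -54,-337,-49,0,0.614,0,0, -54,-337,-49,0,0.614,0,0, -54,-337,-49,0,0.614,0,0, -54,-337,-49,0,0.614,0,0]'; python3 d.py;python3 - <<'E'
from h import *
im=camera('wrist'); im=camera('wrist'); print(delta(pan(-45,38,160),Rd)); cv2.imwrite('pics/w8.png',im)
E
```

```text
time_s: 20.13
eef_pos: [513.1, -43.0, 297.1]
tcp_rot: [0.357, -3.118, -0.003]
wrist_force: [0.2, -0.3, -3.9]
gripper_width: 0.237
grasp_force: 30.0
[ 0.67  0.71 -1.2   1.79  0.71  1.17  1.04] [513.1 -43.  297.1]
(array([ 1.000e-01, -9.000e-01,  1.372e+02]), array([ 0.002, -0.002, -0.003]))
```

View pics/w8.png

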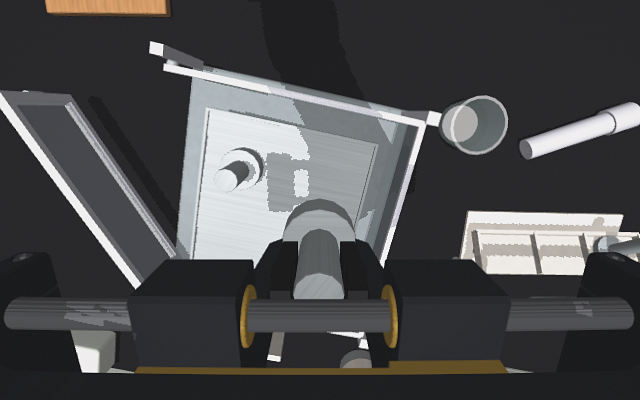

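The first weight stands upright on the pan at (240,170). Lowering the second.

```bash
python3 -m handwheel '[0,-1,30,0,0,0,0, 0,-1,65,0,0,0,0, 0,-1,100,0,0,0,0, 0,-1,128,0,0,0,0, 0,-1,143,0,0,0,0, 0,-1,150,0,0,0,0, 0,-1,155,0,0,0,0, 0,-1,159,0,0,0,0, 0,-1,162,0,0,0,0,0,-1,165,0,0,0,0,0,-1,165,0,0,0,0]';python3 -m handwheel '[0,0,3,0,0,0,0,0,0,3,0,0,0,0,0,0,3,0,0,0,0]'
```

```text
time_s: 21.15
eef_pos: [513.7, -44.7, 132.6]
tcp_rot: [0.353, -3.12, -0.003]
wrist_force: [0.8, -0.1, -4.6]
gripper_width: 0.241
grasp_force: 30.0
time_s: 21.4
eef_pos: [513.7, -44.7, 129.5]
tcp_rot: [0.353, -3.12, -0.003]
wrist_force: [1.4, -0.0, -2.4]
gripper_width: 0.234
grasp_force: 30.0
```

```bash
python3 -m handwheel '[0,0,3,0,0,0,0,0,0,6,0,0,0,0,0,0,8,0,0,0,0,0,0,8,0,0,0,0,0,0,8,0,0,0,0]'; python3 -m handwheel '[0,0,0,0,0,0,0]'
```

```text
time_s: 21.82
eef_pos: [513.6, -44.6, 121.3]
tcp_rot: [0.353, -3.12, -0.003]
wrist_force: [0.5, -1.0, -1.4]
gripper_width: 0.241
grasp_force: 30.0
time_s: 21.9
eef_pos: [513.6, -44.6, 121.4]
tcp_rot: [0.353, -3.12, -0.003]
wrist_force: [0.5, -0.7, -0.6]
gripper_width: 0.238
grasp_force: 30.0
```

```bash
python3 -m handwheel '[0,0,2,0,0,0,0,0,0,3,0,0,0,0,0,0,3,0,0,0,0,0,0,3,0,0,0,35,0,0,3,0,0,0,57,0,0,3,0,0,0,57,0,0,3,0,0,0,57]'; python3 -m handwheel '[0,0,-10,0,0,0,57,0,0,-30,0,0,0,57,0,0,-65,0,0,0,57,0,0,-100,0,0,0,57,0,0,-140,0,0,0,57,0,0,-180,0,0,0,57,0,0,-180,0,0,0,57]'; python3 p.py scene scene top|grep -v pan_top; python3 d.py 72;python3 - <<'E'
from h import *
b=camera('scene')[190:235,205:250]
cv2.imwrite('pics/g2.png',cv2.resize(b,(540,540),interpolation=cv2.INTER_CUBIC))
E
```

```text
time_s: 22.48
eef_pos: [512.9, -44.7, 118.2]
tcp_rot: [0.353, -3.119, -0.003]
wrist_force: [-0.7, -0.6, -0.2]
gripper_width: 0.516
grasp_force: 0.0
time_s: 23.07
eef_pos: [516.9, -42.3, 306.1]
tcp_rot: [-0.353, 3.111, 0.005]
wrist_force: [1.2, 0.3, -1.1]
gripper_width: 0.57
grasp_force: 0.0
scene pointer [([226.2, 213.7], 0.91)]
scene mark [([224.6, 214.4], 0.59), ([273.7, 202.6], 0.21)]
scene large1 [([295.8, 178.4], 0.79), ([272.5, 164.9], 0.75), ([371.8, 209.9], 0.29)]
scene jar [([273.9, 197.6], 0.97), ([269.6, 180.6], 0.7)]
scene pointer [([227.2, 211.9], 0.89), ([428.7, 277.6], 0.5)]
scene mark [([223.2, 213.5], 0.77), ([272.6, 179.1], 0.34)]
scene large1 [([270.2, 165.6], 0.82), ([293.8, 179.2], 0.69)]
scene jar [([274.4, 198.7], 0.72), ([313.0, 276.6], 0.48)]
top pointer [([389.6, 124.9], 0.65)]
top mark [([389.3, 126.3], 0.68)]
top large1 [([377.1, 216.3], 0.59)]
top jar [([450.8, 138.8], 0.61), ([228.1, 275.1], 0.47)]
ptr row by sink [(10, [225.6, 203.4]), (20, [226.0, 206.5]), (30, [226.5, 209.4]), (40, [227.0, 212.3]), (50, [227.5, 215.2])]
[ 0.67  0.7  -1.19  1.78  0.71  1.16  1.05] [513.7 -45.  298.3]
200 [420. 355. 209.] [  1.1 410.9  90.4] [ 0.001 -0.613 -0.005]
110 [471. 367. 135.] [-50.7 411.  164. ] [ 0.001 -0.613 -0.005]
43 [508. 376.  80.] [-89.2 411.  218.8] [ 0.001 -0.613 -0.005]
```

View pics/g2.png

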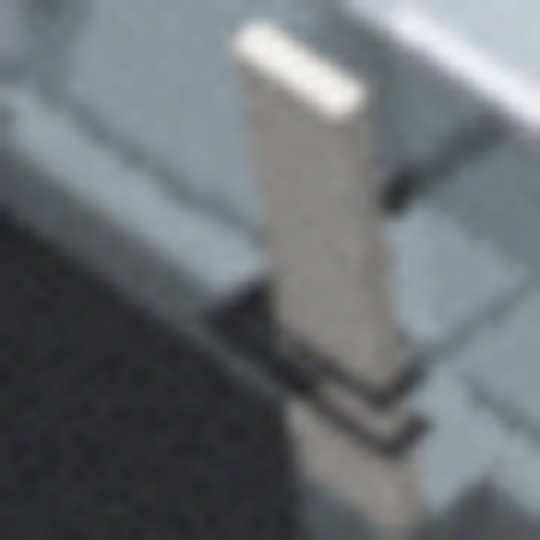

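Strip at (233,205) full-picture, ticks at rows about 219–223, pointer still above them. Pointer rows and the contact heights both say the pan has sunk about 41 mm, so the small weight is needed too.

```bash
python3 -m handwheel '[0,100,-20,0,-0.1,0,57, 1,411,90,0,-0.613,0,57, 1,411,90,0,-0.613,0,57, 1,411,90,0,-0.613,0,57, 1,411,90,0,-0.613,0,57, 1,411,90,0,-0.613,0,57, 1,411,90,0,-0.613,0,57, 1,411,90,0,-0.613,0,57, 1,411,90,0,-0.613,0,57, 1,411,90,0,-0.613,0,57, 1,411,90,0,-0.613,0,57, 1,411,90,0,-0.613,0,57, 1,411,90,0,-0.613,0,57, 1,411,90,0,-0.613,0,57, 1,411,90,0,-0.613,0,57, 1,411,90,0,-0.613,0,57, 1,411,90,0,-0.613,0,57, 1,411,90,0,-0.613,0,57, 1,411,90,0,-0.613,0,57, 1,411,90,0,-0.613,0,57]'; python3 w.py w9 small; python3 d.py 72
```

```text
time_s: 25.68
eef_pos: [421.4, 353.8, 209.5]
tcp_rot: [-0.282, 2.517, 0.091]
wrist_force: [-0.3, -1.0, 0.5]
gripper_width: 0.567
grasp_force: 0.0
[421.4 353.8 209.5] [-0.282  2.517  0.091]
small [320.4 180.6] 0.56 at z45 [538.9 382.9  45. ]
pred -72 [565.  241.4  45. ] [192.5 177.2] top [159.7 194.9]
pred 0 [548.6 311.5  45. ] [256.3 176.8] top [239.8 194.4]
pred 72 [532.2 381.6  45. ] [320.6 176.5] top [320.9 194.1]
[-0.41  0.78 -1.05  2.3   1.71  1.14 -0.85] [421.3 354.2 209.5]
200 [420. 355. 209.] [0.8 1.4 0.2] [-0.002  0.    -0.006]
110 [471. 367. 135.] [ 0.9  1.6 90.2] [-0.002  0.    -0.006]
43 [508. 376.  80.] [  0.9   1.8 157.2] [-0.002  0.    -0.006]
```

```bash
python3 -m handwheel '[2,1.5,40,0,0,0,57, 2,1.5,75,0,0,0,57, 2,1.5,110,0,0,0,57, 2,1.5,135,0,0,0,57, 2,1.5,150,0,0,0,57, 2,1.5,161,0,0,0,57, 2,1.5,168,0,0,0,57, 2,1.5,168,0,0,0,57, 2,1.5,168,0,0,0,0, 2,1.5,168,0,0,0,0, 2,1.5,168,0,0,0,0, 2,1.5,168,0,0,0,0, 2,1.5,168,0,0,0,0]'; python3 d.py 72
```

```text
time_s: 26.87
eef_pos: [512.4, 378.7, 71.1]
tcp_rot: [-0.285, 2.517, 0.093]
wrist_force: [-0.2, -3.2, 1.8]
gripper_width: 0.214
grasp_force: 1.1
[-0.37  1.1  -0.9   2.13  2.03  1.17 -0.83] [512.4 378.7  71.1]
200 [420. 355. 209.] [  -1.5   -1.7 -167.2] [-0.     0.001 -0.005]
110 [471. 367. 135.] [ -1.4  -1.7 -77.2] [-0.     0.001 -0.005]
43 [508. 376.  80.] [ -1.4  -1.7 -10.2] [-0.     0.001 -0.005]
```

```bash
python3 -m handwheel '[0,0,0,0,0,0,0, 0,0,0,0,0,0,0, 0,0,-12,0,0,0,0, 0,0,-30,0,0,0,0, 0,0,-60,0,0,0,0, 0,0,-95,0,0,0,0, 0,0,-130,0,0,0,0, 0,0,-165,0,0,0,0, 0,0,-190,0,0,0,0,0,0,-190,0,0,0,0]'; python3 d.py; python3 - <<'E'
from h import *
print(*delta([480,100,330],Rd),*delta(pan(43,-52,310),Rd))
E
```

```text
time_s: 27.7
eef_pos: [403.3, 355.3, 230.2]
tcp_rot: [-0.291, 2.514, 0.1]
wrist_force: [0.0, 0.4, -2.3]
gripper_width: 0.189
grasp_force: 29.9
[-0.42  0.73 -1.08  2.31  1.66  1.13 -0.85] [403.3 355.3 230.2]
[ -71.4 -265.6  -73.6] [0.006 0.614 0.   ] [-113.  -521.2  -21.6] [0.006 0.614 0.   ]
```

```bash
python3 -m handwheel '[-40,-80,-70,0,0.2,0,0, -71,-266,-74,0,0.614,0,0, -71,-266,-74,0,0.614,0,0, -71,-266,-74,0,0.614,0,0, -71,-266,-74,0,0.614,0,0, -71,-266,-74,0,0.614,0,0, -113,-521,-22,0,0.614,0,0, -113,-521,-22,0,0.614,0,0, -113,-521,-22,0,0.614,0,0, -113,-521,-22,0,0.614,0,0, -113,-521,-22,0,0.614,0,0, -113,-521,-22,0,0.614,0,0, -113,-521,-22,0,0.614,0,0, -113,-521,-22,0,0.614,0,0, -113,-521,-22,0,0.614,0,0, -113,-521,-22,0,0.614,0,0, -113,-521,-22,0,0.614,0,0, -113,-521,-22,0,0.614,0,0, -113,-521,-22,0,0.614,0,0, -113,-521,-22,0,0.614,0,0]'; python3 -m handwheel '[0,0,0,0,0,0,0,0,0,0,0,0,0,0]'; python3 d.py; python3 - <<'E'
from h import *
print(*delta(pan(43,-52,150),Rd))
im=camera('top'); print([(d['centre'],atz('top',d['centre'],150)) for d in boxes_of('jar','top')[:2]])
E
```

```text
time_s: 29.37
eef_pos: [600.2, -134.7, 307.5]
tcp_rot: [0.358, -3.117, -0.003]
wrist_force: [-0.1, -0.4, -2.3]
gripper_width: 0.193
grasp_force: 29.9
time_s: 29.53
eef_pos: [600.6, -135.3, 307.8]
tcp_rot: [0.357, -3.118, -0.003]
wrist_force: [0.1, -0.1, -1.6]
gripper_width: 0.194
grasp_force: 29.9
[ 0.73  0.88 -1.28  1.47  0.84  1.42  1.22] [ 600.6 -135.3  307.8]
[ -1.2   0.9 157.8] [ 0.002 -0.003 -0.002]
[([368.8, 175.5], array([600.95161371, -23.40795922, 150.        ]))]
```

```bash
python3 -m handwheel '[0,0,30,0,0,0,0, 0,0,65,0,0,0,0, 0,0,100,0,0,0,0, 0,0,135,0,0,0,0, 0,0,165,0,0,0,0, 0,0,180,0,0,0,0, 0,0,188,0,0,0,0, 0,0,193,0,0,0,0, 0,0,197,0,0,0,0,0,0,200,0,0,0,0,0,0,200,0,0,0,0]';python3 -m handwheel '[0,0,2,0,0,0,0,0,0,4,0,0,0,0,0,0,4,0,0,0,0]';python3 -m handwheel '[0,0,2,0,0,0,0,0,0,3,0,0,0,0,0,0,3,0,0,0,0]'
```

```text
time_s: 30.55
eef_pos: [600.8, -136.0, 108.6]
tcp_rot: [0.353, -3.12, -0.003]
wrist_force: [0.6, 0.7, -2.2]
gripper_width: 0.195
grasp_force: 29.9
time_s: 30.8
eef_pos: [600.5, -136.1, 104.1]
tcp_rot: [0.353, -3.119, -0.003]
wrist_force: [1.1, -0.6, -0.2]
gripper_width: 0.196
grasp_force: 29.9
time_s: 31.05
eef_pos: [600.5, -136.1, 100.8]
tcp_rot: [0.353, -3.119, -0.003]
wrist_force: [0.6, -0.7, 0.8]
gripper_width: 0.192
grasp_force: 29.9
```

```bash
python3 -m handwheel '[0,0,-1,0,0,0,0,0,0,-1,0,0,0,30,0,0,-1,0,0,0,45,0,0,-1,0,0,0,48,0,0,-1,0,0,0,48,0,0,-1,0,0,0,48]'; python3 -m handwheel '[0,0,-10,0,0,0,48,0,0,-30,0,0,0,48,0,0,-65,0,0,0,48,0,0,-100,0,0,0,48,0,0,-140,0,0,0,48,0,0,-180,0,0,0,48,0,0,-210,0,0,0,48,0,0,-210,0,0,0,48,0,0,-210,0,0,0,48]'; python3 p.py scene scene scene|grep -v pan_top; python3 d.py;python3 - <<'E'
from h import *
b=camera('scene')[150:240,195:315]
cv2.imwrite('pics/g3.png',cv2.resize(b,(800,600),interpolation=cv2.INTER_CUBIC))
camera('top')
for n in ('small','door_edge','door_hinge'):
  for c in ('scene','top'): print(n,c,[(d['centre'],d['confidence']) for d in landmark_of(n,c)[:2]])
E
```

```text
time_s: 31.55
eef_pos: [600.0, -136.0, 101.7]
tcp_rot: [0.353, -3.118, -0.003]
wrist_force: [0.6, -0.2, 1.0]
gripper_width: 0.485
grasp_force: 0.0
time_s: 32.3
eef_pos: [601.6, -135.7, 314.4]
tcp_rot: [-0.354, 3.121, 0.002]
wrist_force: [-0.9, 1.3, 0.2]
gripper_width: 0.482
grasp_force: 0.0
scene pointer [([227.3, 214.6], 0.92), ([271.6, 183.7], 0.59)]
scene mark [([223.5, 218.1], 0.92), ([273.6, 202.3], 0.61)]
scene large1 [([270.1, 170.3], 0.81), ([292.6, 180.6], 0.61), ([270.7, 182.4], 0.17)]
scene jar [([393.2, 278.1], 0.73), ([275.3, 199.6], 0.63)]
scene pointer [([226.7, 215.6], 0.92), ([274.0, 169.2], 0.39)]
scene mark [([225.7, 214.2], 0.94), ([424.1, 231.7], 0.46)]
scene large1 [([292.2, 182.1], 0.92), ([273.2, 167.0], 0.75), ([272.0, 202.9], 0.57)]
scene jar [([276.8, 202.3], 0.65)]
scene pointer [([225.2, 217.2], 0.78), ([395.7, 276.5], 0.47)]
scene mark [([223.7, 216.1], 0.94)]
scene large1 [([295.6, 181.4], 0.8), ([266.9, 168.4], 0.61), ([276.4, 199.8], 0.56)]
scene jar [([273.3, 202.8], 0.71)]
ptr row by sink [(10, [225.6, 203.4]), (20, [226.0, 206.5]), (30, [226.5, 209.4]), (40, [227.0, 212.3]), (50, [227.5, 215.2])]
[ 0.73  0.87 -1.28  1.47  0.83  1.42  1.23] [ 600.9 -136.3  311.8]
small scene [([244.5, 182.1], 0.59), ([426.2, 234.7], 0.41)]
small top [([417.1, 177.1], 0.47)]
door_edge scene [([218.0, 125.5], 0.56)]
door_edge top [([530.8, 229.7], 0.57), ([417.1, 176.1], 0.5)]
door_hinge scene [([203.0, 181.9], 0.91)]
door_hinge top [([450.9, 135.2], 0.58)]
```

View pics/g3.png

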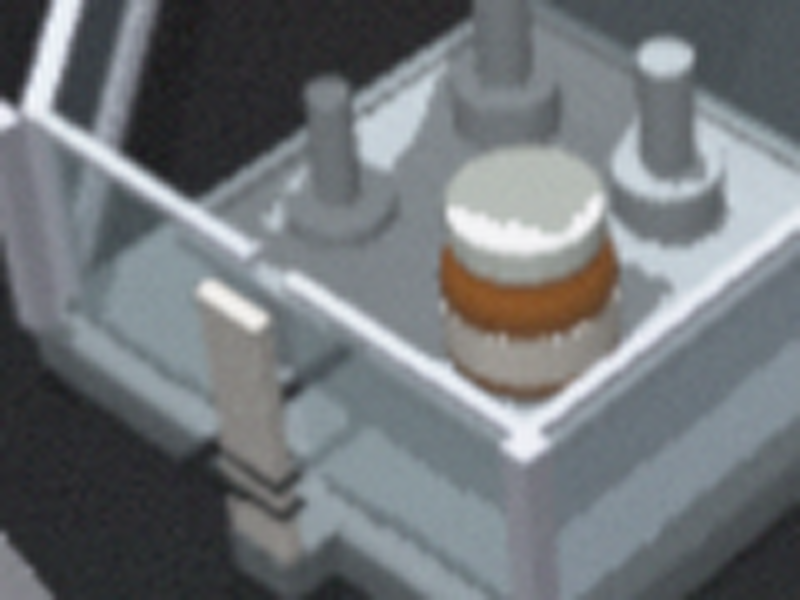

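All three weights and the jar stand upright, and the pointer row (mean 215.8) matches the mark (216.1). On to the door.

```bash
python3 - <<'E'
from h import *
for p in ([560,-394,312],[560,-394,88]): print(delta(p,Rd))
E
```

```text
(array([  97.4, -242. ,   -0.6]), array([ 0.002, -0.003, -0.004]))
(array([  96.8, -242.5,  223.4]), array([ 0.002, -0.003, -0.004]))
```

```bash
python3 -m handwheel '[97,-242,0,0,0,0,0, 97,-242,0,0,0,0,0, 97,-242,0,0,0,0,0, 97,-242,0,0,0,0,0, 97,-242,0,0,0,0,0, 97,-242,0,0,0,0,0, 97,-242,0,0,0,0,0, 97,-242,0,0,0,0,0, 97,-242,0,0,0,0,0, 97,-242,0,0,0,0,0, 97,-242,0,0,0,0,0,97,-242,0,0,0,0,0]'; python3 d.py; python3 w.py w10 door_edge
```

```text
time_s: 34.6
eef_pos: [561.1, -392.0, 311.9]
tcp_rot: [0.359, -3.118, -0.003]
wrist_force: [0.1, -0.1, 1.2]
gripper_width: 0.005
grasp_force: 0.0
[ 1.04  0.96 -1.28  1.23  0.9   1.54  1.71] [ 561.1 -392.   311.9]
[ 561.1 -392.   311.9] [ 3.590e-01 -3.118e+00 -3.000e-03]
door_edge [348.5 120.8] 0.76 at z45 [ 494.6 -367.9   45. ]
```

View pics/w10.png

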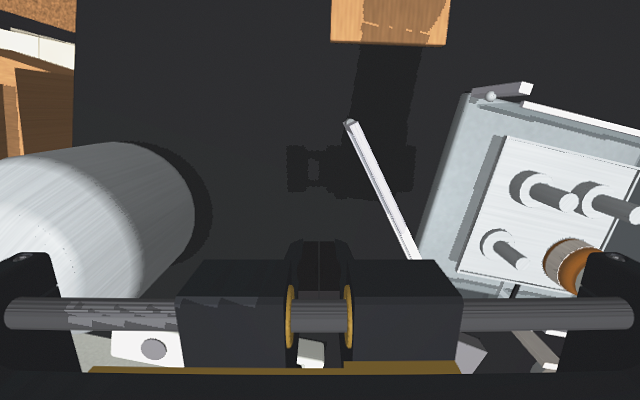

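The picture shows the open door from (348,122) to (410,255), the fingers on its outer side, and the kettle at left up to column 210. I'll check the room there.

```bash
python3 - <<'E'
from h import *
for p in [(195,200),(185,165),(140,145),(150,300)]: print(p,[np.round(atz('wrist',p,z)[:2]).tolist() for z in (0,60,120,180)])
for p in [(592,140),(600,180)]: print(p,[np.round(atz('top',p,z)[:2]).tolist() for z in (0,60,120,180)])
print('edge',atz('wrist',(350,122),128))
h=np.array([683,-207.])
s=read_state(); 
for t in (.72,.5,.35,.2,.1,.05,0,-.04):
    n=np.array([np.sin(t),-np.cos(t)]); c=h-215*np.array([np.cos(t),np.sin(t)])+24.5*n
    print(t,np.round(c),delta([*c,88],Rd)[0])
E
```

```text
(195, 200) [[659.0, -561.0], [637.0, -541.0], [615.0, -521.0], [593.0, -501.0]]
(185, 165) [[609.0, -582.0], [594.0, -559.0], [578.0, -537.0], [563.0, -514.0]]
(140, 145) [[595.0, -650.0], [581.0, -618.0], [568.0, -586.0], [554.0, -555.0]]
(150, 300) [[851.0, -615.0], [804.0, -588.0], [756.0, -561.0], [709.0, -534.0]]
(592, 140) [[697.0, -565.0], [686.0, -525.0], [674.0, -485.0], [662.0, -446.0]]
(600, 180) [[603.0, -579.0], [597.0, -539.0], [592.0, -498.0], [586.0, -458.0]]
edge [ 494.4160385  -374.97334808  128.        ]
0.72 [ 538. -367.] [ 16.3  29.7 223.8]
0.5 [ 506. -332.] [ 38.9  71.5 224. ]
0.35 [ 489. -304.] [ 48.8 102.4 224.1]
0.2 [ 477. -274.] [ 54.  134.4 224.2]
0.1 [ 472. -253.] [ 54.8 156.  224.2]
0.05 [ 469. -242.] [ 54.4 166.8 224.3]
0 [ 468. -232.] [ 53.4 177.6 224.3]
-0.04 [ 467. -223.] [ 52.2 186.2 224.3]
```

```bash
python3 -m handwheel '[2,4,40,0,0,0,0, 2,4,80,0,0,0,0, 2,4,120,0,0,0,0, 2,4,155,0,0,0,0, 2,4,185,0,0,0,0, 2,4,210,0,0,0,0, 2,4,224,0,0,0,0, 2,4,224,0,0,0,0,2,4,224,0,0,0,0]'; python3 -m handwheel '[7,13,0,0,0,0,0, 14,25,0,0,0,0,0, 22,40,0,0,0,0,0, 30,55,0,0,0,0,0, 37,68,0,0,0,0,0, 43,84,0,0,0,0,0, 47,98,0,0,0,0,0, 47,98,0,0,0,0,0]'
```

```text
time_s: 35.45
eef_pos: [557.2, -389.8, 87.9]
tcp_rot: [0.354, -3.119, -0.004]
wrist_force: [-0.2, 1.0, 0.2]
gripper_width: 0.003
grasp_force: 0.0
time_s: 36.12
eef_pos: [489.6, -302.9, 90.7]
tcp_rot: [0.36, -3.12, -0.002]
wrist_force: [0.2, 0.5, 0.3]
gripper_width: 0.003
grasp_force: 0.0
```

```bash
python3 - <<'E'
from h import *
for c in ('top','scene'):
    camera(c); print(c,[(d['centre'],round(d['confidence'],2),np.round(atz(c,d['centre'],81))) for d in landmark_of('door_edge',c)[:2]])
h=np.array([683,-207.])
for t in (.35,.2,.1,.05,0,-.04,-.08):
    n=np.array([np.sin(t),-np.cos(t)]); c=h-215*np.array([np.cos(t),np.sin(t)])+24.5*n
    print(t,np.round(c),delta([*c,88],Rd)[0])
E
```

```text
top [([493.9, 251.5], 0.78, array([ 446., -293.,   81.]))]
scene [([248.8, 127.8], 0.76, array([ 452., -288.,   81.])), ([242.7, 184.0], 0.21, array([ 628., -122.,   81.]))]
0.35 [ 489. -304.] [0.3 2.7 0.9]
0.2 [ 477. -274.] [ 5.6 34.7  0.9]
0.1 [ 472. -253.] [ 6.4 56.3  0.9]
0.05 [ 469. -242.] [ 6.  67.1  0.9]
0 [ 468. -232.] [ 5.1 77.9  0.9]
-0.04 [ 467. -223.] [ 4.  86.5  0.9]
-0.08 [ 467. -214.] [ 2.5 95.   0.9]
```

```bash
python3 -m handwheel '[2,12,0,0,0,0,0, 4,24,0,0,0,0,0, 5,35,0,0,0,0,0, 6,46,0,0,0,0,0, 6,56,0,0,0,0,0, 6,64,0,0,0,0,0, 6,70,0,0,0,0,0, 5,74,0,0,0,0,0, 5,76,0,0,0,0,0,5,78,0,0,0,0,0,5,78,0,0,0,0,0]'; python3 -m handwheel '[0,2,0,0,0,0,0,0,4,0,0,0,0,0,0,4,0,0,0,0,0]'
```

```text
time_s: 37.23
eef_pos: [467.8, -233.1, 88.2]
tcp_rot: [0.348, -3.12, 0.005]
wrist_force: [2.0, -5.7, 1.1]
gripper_width: 0.002
grasp_force: 3.3
time_s: 37.48
eef_pos: [467.7, -232.9, 88.2]
tcp_rot: [0.343, -3.121, 0.014]
wrist_force: [4.9, -14.7, 1.1]
gripper_width: 0.008
grasp_force: 7.2
```

```bash
python3 -m handwheel '[0,3,0,0,0,0,0,0,3,0,0,0,0,0]'; python3 -m handwheel '[0,-15,0,0,0,0,0,0,-35,0,0,0,0,0,0,-50,0,0,0,0,0,0,-50,0,0,0,0,0]';python3 - <<'E'
from h import *
for i in range(2):
  for c in ('top','scene'):
    camera(c); print(c,[(d['centre'],round(d['confidence'],2),np.round(atz(c,d['centre'],81))) for d in landmark_of('door_edge',c)[:2]], 'closed pred',proj(c,[433,-207,81]),'.07:',proj(c,[433.6,-224.5,81]))
b=camera('scene')[100:240,170:350]
cv2.imwrite('pics/g4.png',cv2.resize(b,(772,600),interpolation=cv2.INTER_CUBIC))
E
```

```text
time_s: 37.65
eef_pos: [467.6, -232.7, 88.3]
tcp_rot: [0.338, -3.121, 0.022]
wrist_force: [5.7, -20.3, 2.0]
gripper_width: 0.006
grasp_force: 10.2
time_s: 37.98
eef_pos: [476.4, -275.5, 87.4]
tcp_rot: [0.344, -3.119, -0.001]
wrist_force: [-0.4, -0.4, -0.4]
gripper_width: 0.003
grasp_force: 0.0
top [([457.1, 261.5], 0.69, array([ 426., -214.,   81.]))] closed pred [453.53698589 258.28585179] .07: [461.8389351 257.9145163]
scene [([271.0, 137.4], 0.84, array([ 442., -208.,   81.]))] closed pred [273.28842275 136.15329487] .07: [268.80069149 133.78228715]
top [([277.9, 150.6], 0.72, array([663., 160.,  81.])), ([455.0, 257.7], 0.6, array([ 434., -210.,   81.]))] closed pred [453.53698589 258.28585179] .07: [461.8389351 257.9145163]
scene [([269.8, 139.1], 0.95, array([ 449., -204.,   81.]))] closed pred [273.28842275 136.15329487] .07: [268.80069149 133.78228715]
```

View pics/g4.png

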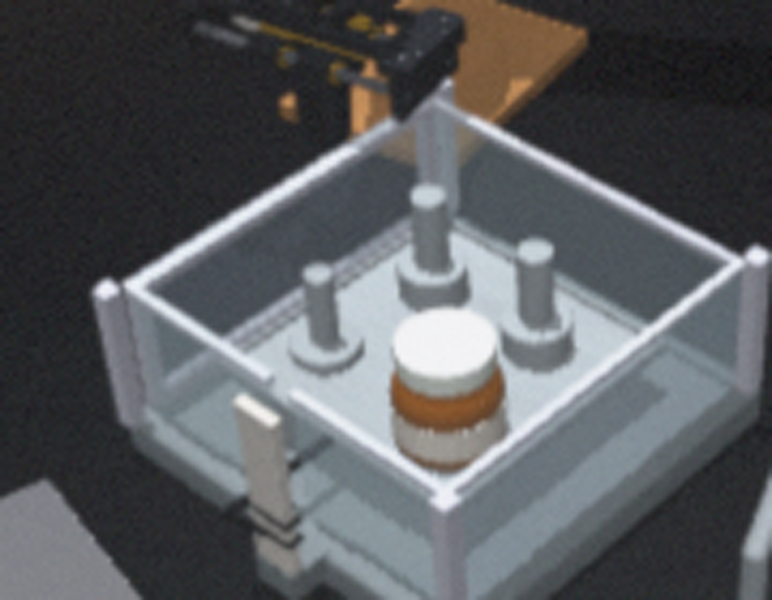

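The picture shows the door shut against its post near (435,100), and the jar and three weights upright with the pointer at the ticks. I'll lift clear and hand in.

```bash
python3 -m handwheel '[0,-15,0,0,0,0,0,0,-20,-40,0,0,0,0,0,-20,-80,0,0,0,0,0,-20,-120,0,0,0,0,0,-20,-160,0,0,0,0,0,-20,-160,0,0,0,0,0,-20,-160,0,0,0,0,0,-20,-160,0,0,0,0]'; python3 -c "
from station import *
print(job_done())"
```

```text
time_s: 39.1
eef_pos: [480.8, -292.0, 247.3]
tcp_rot: [0.353, -3.117, -0.002]
wrist_force: [-0.1, -0.5, 0.1]
gripper_width: 0.008
grasp_force: 0.0
the job is handed in; nothing more can be done
None
```

I handed the job in at 39 s (limit 72 s). In the last picture the two large weights and the small one stand upright beside the jar, the pointer reads level with the mark to within the camera's accuracy (about 5 mm), and the door is shut against its stop. The judge gave no verdict.

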